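# Gauge the gap behind a leaning porcelain plaque

### The job

First lift the gilded candlestick out of the way behind the leaning porcelain plaque and stand it upright, wholly on the round felt pad. Then take the flat-bladed gauge from the tool rack and slide its blade, without forcing it, down the slope into the middle bay of the gap between the plaque and its backboard until the brass collar sits on their top edges; leave it there. Do not tip the candlestick or disturb anything else on the table.

Things in the scene. Friction and masses are not known exactly. Their poses are not given: they have to be found in the camera images.
- candlestick: white porcelain candlestick with gilt bands, 200 mm tall, round: foot 76 mm across, stem 24 mm, nozzle 36 mm across from 158 mm up to the top. Origin: centre of its underside, z up. It starts on the robot's side of the easel, close to it, where the hand must come in.
- pad: low round wooden pad topped with dark felt, fixed, 130 mm across, 6 mm high. Origin: centre of its underside, z up.
- gauge: flat-bladed gauge upright in any of the rack's three places; the only one with a flat beech handle, 16 mm thick (x), 28 wide (y), 8 to 78 mm above the origin. Below it a brass collar 20 x 34 mm, 8 high, then a steel blade 4 mm thick (x), 20 wide (y), 45 long, end rounded. Origin: centre of the collar's underside, where the blade begins; z up the handle. A half turn about z makes no difference.
- rack: fixed wooden tool block 220 mm long (x) x 60 mm wide (y) x 60 mm high with three slots 26 x 10 mm, 53 mm deep, at x = -75, 0 and 75 mm. Origin: centre of its underside. The collars of the tools rest on its top; the gauge's width lies along the block's length.
- easel: fixed wooden easel, base 120 x 150 mm, whose sloping back carries the plaque; its front with the picture looks to its +x, away from the robot. Origin: on the table, straight below the middle of the gap's mouth, which is 130 mm up.
- plaque: porcelain plaque, 150 mm wide, fixed with an 8 mm gap before a wooden backboard, leaning 30 deg, top nearer the robot. 10 mm battens split the gap into 3 bays, open above; the middle one is 32 mm wide, 110 deep. Origin: centre of its mouth, level with the top edges. z: up the slope out of the gap, y: along the gap, x: square to the face. Plaque at x = 4 to 12 mm, backboard -16 to -4 mm.
- mug: brown stoneware mug, 74 mm across, 92 mm tall, handle to +y; to be left alone. Origin: centre of its underside, z up
- bowl: small blue porcelain bowl, 100 mm across, 45 mm tall; to be left alone. Origin: centre of its underside, z up
- thimble: bone-china thimble, 19 mm across, 25 mm tall; to be left alone. Origin: centre of its underside, z up
- loupe: dark folding loupe lying flat, disc 44 mm across and 16 mm high with a 50 mm tongue to +y; to be left alone. Origin: centre of its underside, z up
- snuffbox: white porcelain snuff box with a gilt band, 52 x 72 mm, 34 mm tall; to be left alone. Origin: centre of its underside, z up
- burnisher: agate burnisher standing in the rack, its round turned beech handle (22 mm across) reaching 74 mm above the rack; to be left alone. Origin: at the rack's top, z up
- brush: dusting brush standing in the rack, a round tuft of bristles (21 mm across) reaching 68 mm above the rack; to be left alone. Origin: at the rack's top, z up
Mind the look-alikes: they are no part of the job. Several things look just like the pad: the one meant starts farthest to the robot's left.

How it is judged:
By the outcome, as a careful person would: the job done as asked, in the order asked, and still so for the second after the job is handed in, with the robot touching nothing.
It also fails if it takes over 67 s, if anything falls off the work surface, if the arm or the gripper's body presses on something with over 40 N, if the wrist force passes 120 N, or if a joint passes its speed limit or range.

### The arm

A 6-joint arm with a two-finger parallel gripper is mounted at the origin on the work surface. World frame = base frame: x ahead of the robot, y to its left, z up, the work surface at z = 0. Lengths are in m, angles in rad, forces in N, time in s.
With the tool pointing down it reaches from about 0.35 to 0.925 m from the base axis. Payload 6.4 kg.
Tool frame: the origin (TCP) lies between the finger pads; the fingertips stand 11 mm ahead of it and the grasp point (between the pads) lies 8 mm behind it; z points along the fingers, y is the line along which they close (so a half turn about z gives the same grasp; the last joint's range is limited). The gripper opens to 94 mm and grips with 3 to 60 N. Pads are 16 mm wide; open, the fingers measure 119 mm over their backs; the gripper's body (75 mm by 177 mm) begins 78 mm behind the grasp point.
Start: joints at [0.949, 0.245, 1.558, -0, 1.339, -0.174], TCP at [0.281, 0.586, 0.216] pointing down, gripper open.
Joint ranges: [-3.13, 3.13], [-1.02, 2.26], [0.13, 2.54], [-0.95, 4.09], [0.21, 2.88], [-2.74, 2.74]. Speed limits (rad/s): [2.57, 2.57, 3.14, 3.14, 3.14, 3.14].

### API

Orientations are given as a unit quaternion [x, y, z, w].
In Python, from plant import env gives the robot as it stands.
- The arm moves only by the tool apply_moves, never from a script. Its argument "commands" is a list of rows, each an object with "hand": the closure, from -1 (fully open) to 1 (shut); "offset": the shift along the world's x, y, z in m, a list of three; "rotation": the turn, a rotation vector about the world's x, y, z in degrees, a list of three. In form: [{"hand": hand, "offset": [tx, ty, tz], "rotation": [ax, ay, az]}, ...]. A call has 1 to 10 rows; each row is the pose to reach, as a shift and turn from the pose commanded when the call began; what a row does not reach only later rows make up. A row lasts 1/8 s, in which the tool goes at most 62.5 mm and 10.7 degrees, less where a joint would pass 70% of its speed; a pose out of reach is approached as far as the arm can. A call with a gripper value outside its range is refused whole. The fingers move at their own pace and stop on an object; "newtons" is the grip in N (left out, the last holds). Time passes only in rows, so rows that repeat a pose let the fingers close. It gives the time, the measured TCP pose, the force, the opening and the grip force at its end, in the units of the state.
- env.get_state(): the state, without advancing time (a new reading comes with each control period).
- env.capture(name): name is "scene" or "top" or "wrist"; returns the picture (384x512x3 uint8, red, green, blue); there is no depth.
- env.camera_info(name): a dict with "K" (3x3 intrinsics, pixels), "origin" and "rotation" of the camera in the world; the wrist camera has in their place "hand_eye" (4x4, takes a point from camera to tool coordinates, whose origin is the TCP and whose axes are the flange's). Camera axes: x right, y down, z forward; pixel columns grow to the right and rows downward; lengths in m; the calibration is good to about 2 mm. A picture is of the moment at which its call begins: read the wrist's pose just before it. camera_info takes no time and is no camera call.
- env.sign_off(): hands the job in; it is judged then, once.
The state is a dict: "clock": time; "qpos": joint angles; "dq": joint speeds; "tau": joint torques, N m; "tcp_pos": TCP position; "eef_rot": TCP orientation; "ft_force": force on the tool from outside, world axes, zero at the start; "torque": the same for the moment, N m; "grip_width": finger opening in m; "grip_force": force on a finger pad.
Only numpy, scipy, OpenCV 4.12 (cv2) and the standard library are available. Lean on these libraries where they do the work, as an engineer would, in place of code of your own. Each camera call takes 0.05 s, during which the arm holds its last target. There are 200 camera calls.

## Working session

There is one attempt and no reset: what is moved stays moved. The work goes in short steps, Python scripts to look and compute and a tool call to move; the robot and the scene stay as the last step left them, time stands still between calls to the robot, and variables do not carry over. Pictures are saved under pics/ and viewed, at most 10 in all, crops included, and the job is handed in when it is done.

Besides the shell and the picture viewer there is one more tool, called after "Call:" as name(argument=value, ...) on one line, values as JSON. apply_moves: Moves the arm, as the interface text tells. Its arguments: {"type":"object","properties":{"commands":{"type":"array","items":{"type":"object","properties":{"hand":{"type":"number"},"offset":{"type":"array","items":{"type":"number"}},"rotation":{"type":"array","items":{"type":"number"}}}}},"newtons":{"type":"number"}},"required":["commands"]}

```bash
mkdir -p pics; ls; cat > h.py <<'E'
import numpy as np, cv2
from plant import env
from scipy.spatial.transform import Rotation as R
def cam(n, st=None):
    i=env.camera_info(n); K=np.array(i["K"])
    if n=="wrist":
        T=np.eye(4); T[:3,:3]=R.from_quat(st["eef_rot"]).as_matrix(); T[:3,3]=st["tcp_pos"]
        T=T@np.array(i["hand_eye"]); return K,T[:3,3],T[:3,:3]
    return K,np.array(i["origin"]),np.array(i["rotation"]).reshape(3,3)
def ray(c,u,v):
    d=c[2]@np.linalg.inv(c[0])@np.array([u,v,1.]); return c[1],d/np.linalg.norm(d)
def plane(c,u,v,z):
    o,d=ray(c,u,v); return o+d*(z-o[2])/d[2]
def tri(rs):
    A=sum(np.eye(3)-np.outer(d,d) for o,d in rs); b=sum((np.eye(3)-np.outer(d,d))@o for o,d in rs)
    p=np.linalg.solve(A,b); return p,[np.linalg.norm(np.cross(p-o,d)) for o,d in rs]
def proj(c,p):
    q=c[0]@(c[2].T@(np.asarray(p,float)-c[1])); return q[:2]/q[2]
def shot(n,f):
    st=env.get_state(); im=np.array(env.capture(n))[:,:,::-1].copy(); cv2.imwrite(f"pics/{f}.png",im)
    import pickle; pickle.dump((im,cam(n,st)),open(f"pics/{f}.pkl","wb")); return im,cam(n,st)
def load(f):
    import pickle; return pickle.load(open(f"pics/{f}.pkl","rb"))
E
python3 - <<'E'
from h import *
for n in("scene","top","wrist"):
    im,c=shot(n,n+"0"); print(n,c[0][0,0],c[1].round(3),c[2].round(2).tolist())
a=cv2.imread("pics/scene0.png");cv2.imwrite("pics/s0b.png",cv2.resize(a,(800,600),interpolation=cv2.INTER_CUBIC))
a=cv2.imread("pics/top0.png");cv2.imwrite("pics/t0b.png",cv2.resize(a,(800,600),interpolation=cv2.INTER_CUBIC))
s=env.get_state();print({k:np.round(v,3).tolist() for k,v in s.items()})
E
```

```text
picsTraceback (most recent call last):
  File "<stdin>", line 3, in <module>
  File "h.py", line 21, in shot
    import pickle; pickle.dump((im,cam(n,st)),open(f"pics/{f}.pkl","wb")); return im,cam(n,st)
                                   ~~~^^^^^^
  File "h.py", line 9, in cam
    return K,np.array(i["origin"]),np.array(i["rotation"]).reshape(3,3)
                                   ~~~~~~~~~~~~~~~~~~~~~~~~~~~~~~~^^^^^
ValueError: cannot reshape array of size 4 into shape (3,3)
```

```bash
sed -i 's/np.array(i\["rotation"\]).reshape(3,3)/R.from_quat(i["rotation"]).as_matrix()/' h.py
python3 - <<'E'
from h import *
for n in("scene","top","wrist"):
    im,c=shot(n,n+"0"); print(n,c[0][0,0],c[1].round(3),c[2].round(2).tolist())
a=cv2.imread("pics/scene0.png");cv2.imwrite("pics/s0b.png",cv2.resize(a,(800,600),interpolation=cv2.INTER_CUBIC))
a=cv2.imread("pics/top0.png");cv2.imwrite("pics/t0b.png",cv2.resize(a,(800,600),interpolation=cv2.INTER_CUBIC))
s=env.get_state();print({k:np.round(v,3).tolist() for k,v in s.items()})
E
```

```text
scene 347.8959775919867 [ 0.95  -0.361  0.675] [[0.65, 0.55, -0.53], [0.76, -0.46, 0.46], [0.01, -0.7, -0.72]]
top 472.75186378157616 [ 0.3   -0.006  1.27 ] [[0.02, -0.98, 0.19], [-1.0, -0.02, -0.0], [0.01, -0.19, -0.98]]
wrist 322.10502121447115 [0.205 0.623 0.384] [[0.43, 0.86, 0.26], [0.9, -0.41, -0.13], [-0.0, 0.29, -0.96]]
{'clock': 0.2, 'qpos': [0.949, 0.246, 1.559, 0.0, 1.339, -0.174], 'dq': [0.001, -0.004, -0.004, -0.0, -0.0, 0.0], 'tau': [-0.0, -41.575, -31.458, 0.068, 0.032, -0.0], 'tcp_pos': [0.281, 0.586, 0.216], 'eef_rot': [0.222, 0.975, -0.001, -0.0], 'ft_force': [0.488, -0.296, -0.33], 'torque': [0.008, 0.02, 0.023], 'grip_force': 0.0, 'grip_width': 0.094}
```

View pics/s0b.png

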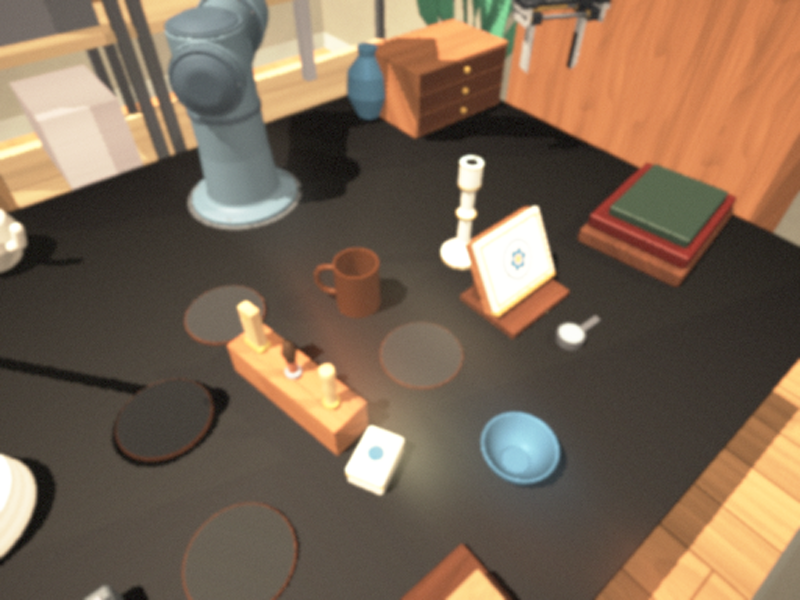

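View pics/t0b.png

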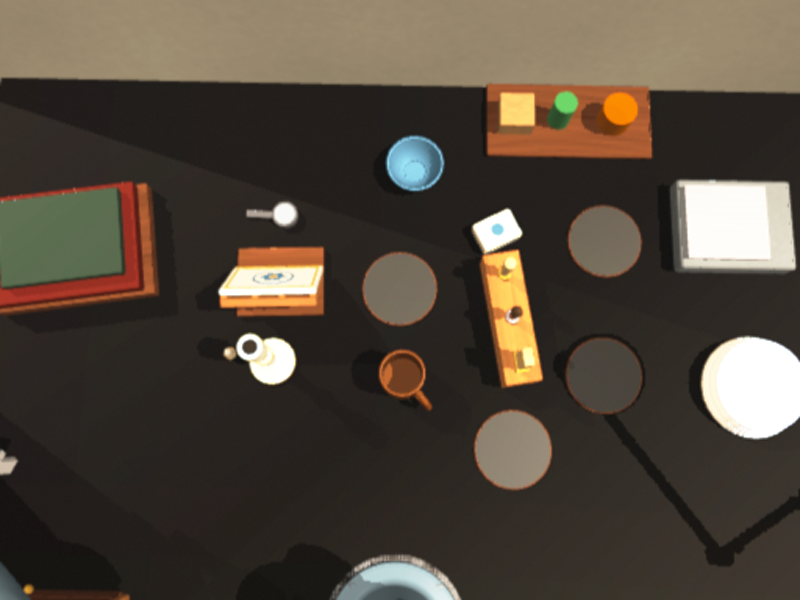

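The scene shows four pad look-alikes; in the top view they are at display px (400,288), (605,241), (604,375) and (513,449). The one farthest to the robot's left (image left) is (400,288). The rack tools are at (508,268) burnisher, (514,314) brush and (526,360) flat handle, which is the gauge. The thimble (230,352) is close to the left of the candlestick. Next I measure and confirm in an enlarged crop.

```bash
python3 - <<'E'
from h import *
t,ct=load("top0"); s,cs=load("scene0")
f=.64
def two(n,a,b):
    p,r=tri([ray(ct,a[0]*f,a[1]*f),ray(cs,b[0]*f,b[1]*f)]); print(n,p.round(4),np.round(r,4))
two("nozzle",(250,346),(471,162)); two("gauge top",(527,354),(248,306)); 
two("plaque topL front",(230,0+281),(541,209))
for z in(0,.006): 
  for n,a in dict(pad=(400,288),p2=(605,241),p3=(604,375),p4=(513,449)).items(): print(n,z,plane(ct,a[0]*f,a[1]*f,z).round(4))
print("pad scene",plane(cs,422*f,354*f,.006).round(4)); two("padc",(400,288),(422,354))
print("thimble",plane(ct,230*f,352*f,.025).round(3),"mug",plane(ct,402*f,370*f,.092).round(3),"foot",plane(ct,272*f,361*f,.01).round(3))
def crop(im,x0,y0,w,h,W,H): return cv2.resize(im[y0:y0+h,x0:x0+w],(W,H),interpolation=cv2.INTER_CUBIC)
A=crop(t,130,150,200,100,800,400)   # 4x
B=crop(s,140,185,100,50,400,200); C=crop(s,270,90,100,50,400,200)
cv2.imwrite("pics/comp1.png",np.vstack([A,np.hstack([B,C])]))
cv2.imwrite("pics/comp2.png",np.hstack([crop(t,295,145,60,110,400,600*110//110),crop(s,140,180,100,120,400,600)]))
E
```

```text
nozzle [0.4303 0.2175 0.1994] [0.0003 0.0003]
gauge top [ 0.432  -0.1966  0.1408] [0.0013 0.0013]
plaque topL front [0.541  0.2691 0.1443] [0.0039 0.0039]
pad 0 [0.5614 0.0026 0.    ]
p2 0 [ 0.6533 -0.361   0.    ]
p3 0 [ 0.4149 -0.3509  0.    ]
p4 0 [ 0.2878 -0.1929  0.    ]
pad 0.006 [0.5602 0.0025 0.006 ]
p2 0.006 [ 0.6517 -0.3593  0.006 ]
p3 0.006 [ 0.4144 -0.3493  0.006 ]
p4 0.006 [ 0.2879 -0.192   0.006 ]
pad scene [0.5647 0.0018 0.006 ]
padc [0.5617 0.0033 0.0016] [0.001 0.001]
thimble [0.441 0.287 0.025] mug [ 0.409 -0.004  0.092] foot [0.428 0.218 0.01 ]
```

View pics/comp1.png

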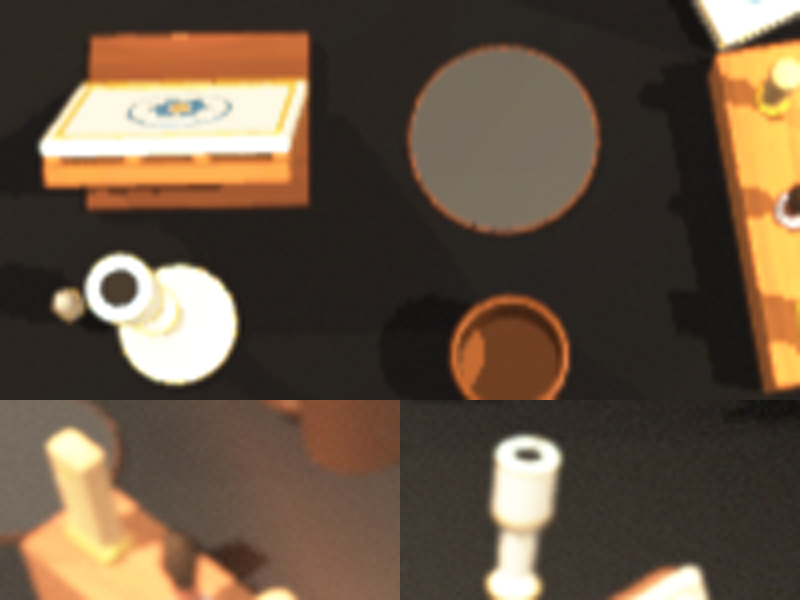

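The crop shows the pad at the left (crop 505,138), not touching anything, and a slab-like flat handle (crop 80,490), so that is the gauge. The candlestick nozzle measures at (0.430, 0.2175, 0.199), which matches its 200 mm height. Moving above it now.

Call:
apply_moves(commands=[{"hand":-1,"offset":[0,0,0.05],"rotation":[0,0,-8]},{"hand":-1,"offset":[0.02,-0.05,0.06],"rotation":[0,0,-16]},{"hand":-1,"offset":[0.04,-0.1,0.06],"rotation":[0,0,-24]},{"hand":-1,"offset":[0.06,-0.15,0.06],"rotation":[0,0,-32]},{"hand":-1,"offset":[0.08,-0.2,0.06],"rotation":[0,0,-40]},{"hand":-1,"offset":[0.1,-0.25,0.06],"rotation":[0,0,-48]},{"hand":-1,"offset":[0.12,-0.3,0.06],"rotation":[0,0,-56]},{"hand":-1,"offset":[0.14,-0.35,0.06],"rotation":[0,0,-64]},{"hand":-1,"offset":[0.149,-0.3685,0.04],"rotation":[0,0,-64]},{"hand":-1,"offset":[0.149,-0.3685,0.04],"rotation":[0,0,-64]}])

```text
clock: 1.45
tcp_pos: [0.4299, 0.2162, 0.255]
eef_rot: [0.706, 0.708, -0.001, -0.001]
ft_force: [-0.3, -0.4, -0.7]
grip_width: 0.0941
grip_force: 0.0
```

```bash
python3 - <<'E'
from h import *
im,c=shot("wrist","w1"); st=env.get_state(); print(st["clock"],st["tcp_pos"],st["eef_rot"],st["qpos"],st["ft_force"])
for p in([.43,.2175,.2],[.43,.2175,0]): print(proj(c,p))
cv2.imwrite("pics/w1b.png",cv2.resize(im,(800,600)))
E
```

```text
1.5 [0.43002242 0.21724996 0.25596728] [ 7.05385283e-01  7.08823595e-01 -5.93651942e-04 -6.01663169e-04] [ 2.31680943e-01 -1.93791949e-01  1.93270174e+00  4.00717791e-04
  1.40432650e+00  2.26751704e-01] [-0.25007099  0.98216568 -0.12871062]
[250.92526694 210.58230975]
[251.63372056 157.72542962]
```

View pics/w1b.png

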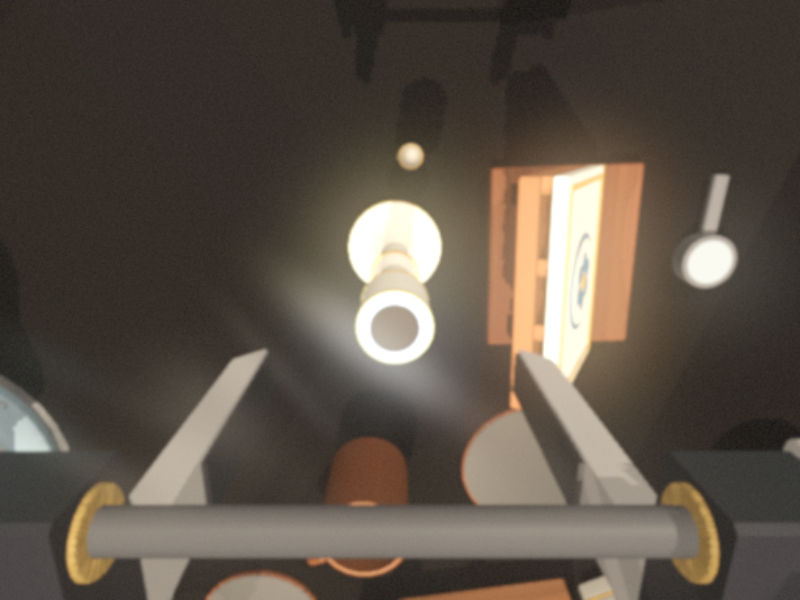

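The nozzle sits at display (395,327), within 2 px of the prediction and centred between the fingers. The thimble at (410,156) is clear of them. Descending and gripping.

Call:
apply_moves(commands=[{"hand":-1,"offset":[0.001,0.0005,-0.03],"rotation":[0,0,0]},{"hand":-1,"offset":[0.001,0.0005,-0.06],"rotation":[0,0,0]},{"hand":-1,"offset":[0.001,0.0005,-0.084],"rotation":[0,0,0]},{"hand":-1,"offset":[0.001,0.0005,-0.084],"rotation":[0,0,0]},{"hand":-0.2,"offset":[0.001,0.0005,-0.084],"rotation":[0,0,0]},{"hand":0.1,"offset":[0.001,0.0005,-0.084],"rotation":[0,0,0]},{"hand":0.4,"offset":[0.001,0.0005,-0.084],"rotation":[0,0,0]},{"hand":0.6,"offset":[0.001,0.0005,-0.084],"rotation":[0,0,0]},{"hand":1,"offset":[0.001,0.0005,-0.084],"rotation":[0,0,0]},{"hand":1,"offset":[0.001,0.0005,-0.084],"rotation":[0,0,0]}], newtons=20)

```text
clock: 2.75
tcp_pos: [0.4314, 0.2179, 0.1724]
eef_rot: [0.705, 0.709, -0.0, -0.0]
ft_force: [-1.2, -0.3, 0.4]
grip_width: 0.0374
grip_force: 0.5
```

Call:
apply_moves(commands=[{"hand":1,"offset":[0,0,0],"rotation":[0,0,0]},{"hand":1,"offset":[0,0,0],"rotation":[0,0,0]},{"hand":1,"offset":[0,0,0],"rotation":[0,0,0]},{"hand":1,"offset":[0,0,0.01],"rotation":[0,0,0]},{"hand":1,"offset":[0,0,0.03],"rotation":[0,0,0]}])

```text
clock: 3.38
tcp_pos: [0.4306, 0.2177, 0.2019]
eef_rot: [0.705, 0.709, -0.001, -0.001]
ft_force: [0.1, 0.2, -3.7]
grip_width: 0.0354
grip_force: 20.0
```

Call:
apply_moves(commands=[{"hand":1,"offset":[0,0,0.04],"rotation":[0,0,0]},{"hand":1,"offset":[0,0,0.09],"rotation":[0,0,0]},{"hand":1,"offset":[0,0,0.14],"rotation":[0,0,0]},{"hand":1,"offset":[0.015,-0.03,0.14],"rotation":[0,0,0]},{"hand":1,"offset":[0.045,-0.075,0.14],"rotation":[0,0,0]},{"hand":1,"offset":[0.075,-0.125,0.14],"rotation":[0,0,0]},{"hand":1,"offset":[0.105,-0.175,0.14],"rotation":[0,0,0]},{"hand":1,"offset":[0.125,-0.205,0.14],"rotation":[0,0,0]},{"hand":1,"offset":[0.131,-0.216,0.14],"rotation":[0,0,0]},{"hand":1,"offset":[0.131,-0.216,0.12],"rotation":[0,0,0]}])

```text
clock: 4.62
tcp_pos: [0.5632, 0.0018, 0.3234]
eef_rot: [0.705, 0.709, 0.001, 0.001]
ft_force: [-1.2, 1.1, -2.9]
grip_width: 0.0357
grip_force: 20.0
```

```bash
python3 - <<'E'
from h import *
im,c=shot("top","t2"); s,cs=shot("scene","s2"); st=env.get_state(); print(st["clock"],st["tcp_pos"],st["ft_force"])
# dark reddish rim of pad: print predicted foot centre in both
for z in(.006,.12):print(proj(c,[.562,.002,z]),proj(cs,[.562,.002,z]))
def crop(im,x0,y0,w,h,W,H): return cv2.resize(im[y0:y0+h,x0:x0+w],(W,H),interpolation=cv2.INTER_CUBIC)
cv2.imwrite("pics/c2.png",np.hstack([crop(im,190,120,120,140,400,466),crop(s,210,120,120,140,400,466)]))
E
```

```text
4.725 [0.56039967 0.00329609 0.31876753] [-0.47889487  0.18539265 -4.27017297]
[256.20351845 183.67547208] [269.41700812 225.85751011]
[256.06844271 174.40147027] [270.85879323 193.61553989]
```

View pics/c2.png

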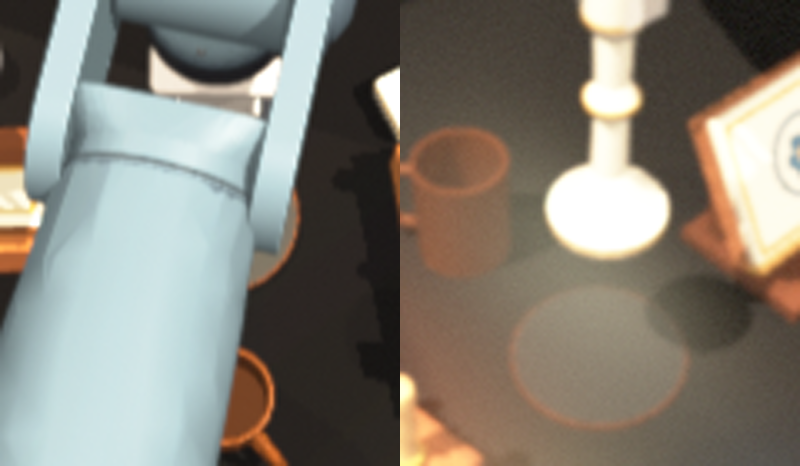

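The held foot (crop 607,210) hangs over the pad (crop 599,357), as predicted. Lowering.

Call:
apply_moves(commands=[{"hand":1,"offset":[0,0,-0.04],"rotation":[0,0,0]},{"hand":1,"offset":[0,0,-0.08],"rotation":[0,0,0]},{"hand":1,"offset":[0,0,-0.115],"rotation":[0,0,0]},{"hand":1,"offset":[0,0,-0.132],"rotation":[0,0,0]},{"hand":1,"offset":[0,0,-0.138],"rotation":[0,0,0]},{"hand":1,"offset":[0,0,-0.141],"rotation":[0,0,0]},{"hand":1,"offset":[0,0,-0.143],"rotation":[0,0,0]},{"hand":1,"offset":[0,0,-0.143],"rotation":[0,0,0]}])

```text
clock: 5.72
tcp_pos: [0.5629, 0.0018, 0.1802]
eef_rot: [0.705, 0.709, 0.0, 0.001]
ft_force: [0.2, -0.3, -2.5]
grip_width: 0.0359
grip_force: 20.0
```

Call:
apply_moves(commands=[{"hand":1,"offset":[0,0,-0.001],"rotation":[0,0,0]},{"hand":1,"offset":[0,0,-0.0015],"rotation":[0,0,0]},{"hand":1,"offset":[0,0,-0.0015],"rotation":[0,0,0]}])

```text
clock: 6.1
tcp_pos: [0.5628, 0.0019, 0.1787]
eef_rot: [0.705, 0.709, 0.0, 0.0]
ft_force: [-0.7, -0.1, 0.7]
grip_width: 0.0358
grip_force: 20.0
```

Now it is in contact, since its weight is off the gripper. Opening and rising.

Call:
apply_moves(commands=[{"hand":0.2,"offset":[0,0,0],"rotation":[0,0,0]},{"hand":0.0,"offset":[0,0,0],"rotation":[0,0,0]},{"hand":-0.4,"offset":[0,0,0],"rotation":[0,0,0]},{"hand":-0.6,"offset":[0,0,0],"rotation":[0,0,0]},{"hand":-0.6,"offset":[0,0,0],"rotation":[0,0,0]},{"hand":-0.6,"offset":[0,0,0.03],"rotation":[0,0,0]},{"hand":-0.6,"offset":[0,0,0.06],"rotation":[0,0,0]},{"hand":-0.6,"offset":[-0.01,0.01,0.11],"rotation":[0,0,0]},{"hand":-0.6,"offset":[-0.06,0.02,0.15],"rotation":[0,0,0]},{"hand":-0.6,"offset":[-0.11,0.03,0.17],"rotation":[0,0,0]}])

```text
clock: 7.35
tcp_pos: [0.4519, 0.032, 0.3505]
eef_rot: [0.705, 0.709, 0.001, 0.001]
ft_force: [0.0, 0.2, 0.9]
grip_width: 0.0748
grip_force: 0.0
```

Call:
apply_moves(commands=[{"hand":-0.6,"offset":[-0.02,0.05,0],"rotation":[0,-8,0]},{"hand":-0.6,"offset":[-0.02,0.1,-0.02],"rotation":[0,-16,0]},{"hand":-0.6,"offset":[-0.022,0.138,-0.05],"rotation":[0,-24,0]},{"hand":-0.6,"offset":[-0.022,0.16,-0.078],"rotation":[0,-30,0]},{"hand":-0.6,"offset":[-0.022,0.16,-0.078],"rotation":[0,-30,0]},{"hand":-0.6,"offset":[-0.022,0.16,-0.078],"rotation":[0,-30,0]}])

```text
clock: 8.1
tcp_pos: [0.4314, 0.1916, 0.2719]
eef_rot: [0.681, 0.685, 0.183, 0.184]
ft_force: [-0.3, -0.0, 1.1]
grip_width: 0.0752
grip_force: 0.0
```

```bash
python3 - <<'E'
from h import *
im,c=shot("wrist","w3"); st=env.get_state(); print(st["clock"],st["tcp_pos"],st["eef_rot"],st["qpos"].round(3))
E
```

```text
8.15 [0.43194445 0.19137264 0.27252054] [0.68127226 0.68429546 0.18337616 0.18433943] [ 0.248 -0.564  2.236 -0.151  0.963  0.298]
```

Call:
apply_moves(commands=[{"hand":-0.6,"offset":[0,-0.045,0],"rotation":[0,0,0]},{"hand":-0.6,"offset":[0,-0.07,0],"rotation":[0,0,0]},{"hand":-0.6,"offset":[0,-0.07,0],"rotation":[0,0,0]},{"hand":-0.6,"offset":[0,-0.07,0],"rotation":[0,0,0]}])

```text
clock: 8.65
tcp_pos: [0.4312, 0.1217, 0.2713]
eef_rot: [0.681, 0.684, 0.183, 0.184]
ft_force: [-0.2, 0.2, 0.7]
grip_width: 0.0752
grip_force: 0.0
```

```bash
python3 - <<'E'
from h import *
im2,c=shot("wrist","w4"); st=env.get_state(); print(st["clock"],st["tcp_pos"],st["eef_rot"])
im,_=load("w3"); print(proj(_[0:3],[.5,.185,.13]),proj(c,[.5,.185,.13]))
shot("top","t4")
cv2.imwrite("pics/c4.png",np.vstack([cv2.resize(i[:200],(768,300),interpolation=cv2.INTER_CUBIC) for i in(im,im2)]))
E
```

```text
8.7 [0.43095461 0.1220942  0.27082584] [0.68096329 0.68493126 0.18274507 0.18374549]
[239.42944853 183.49282814] [239.52872608 115.22106461]
```

View pics/c4.png

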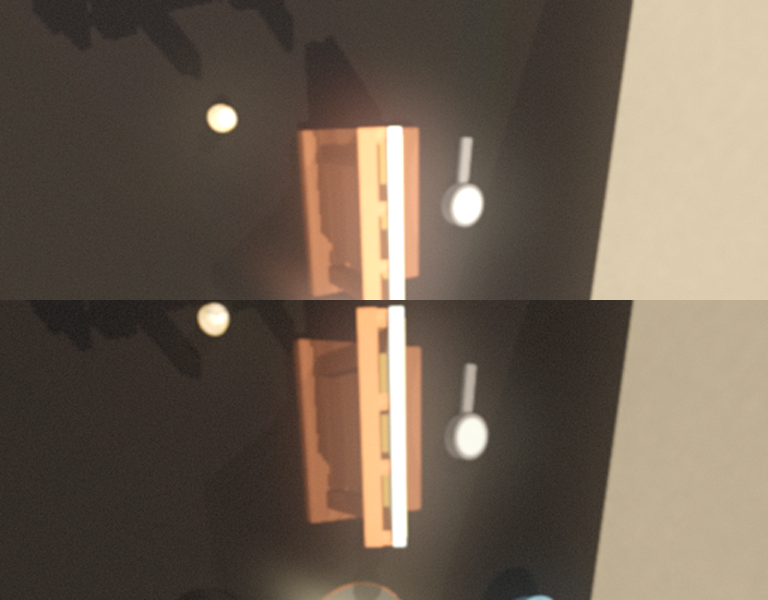

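The second view shows the whole mouth from above. Its three bays appear as darker slots between the orange backboard and the white plaque edge, the middle one at crop px (384,435), i.e. w4 px (256,90). I'll extract its edges from both views.

```bash
python3 - <<'E'
from h import *
for f,rows,rr in(("w3",(162,164),(76,200)),("w4",(88,90),(0,170))):
    im,c=load(f); g=im.astype(int)
    print(f); print("cols",[(x,*g[rows[0]:rows[1],x].mean(0).astype(int)) for x in range(236,276)])
    for col in(255,):
        print("rows",[(y,int(g[y,col-1:col+2,2].mean()),int(g[y,col-1:col+2,0].mean())) for y in range(*rr,1)])
    m=(im[:,:,0]>170).astype(np.uint8); m[205:]=0
    n,l,s,ce=cv2.connectedComponentsWithStats(m); print([ (s[i].tolist()) for i in range(1,n) if s[i,4]>200])
E
```

```text
w3
cols [(236, np.int64(97), np.int64(121), np.int64(170)), (237, np.int64(98), np.int64(121), np.int64(169)), (238, np.int64(96), np.int64(119), np.int64(167)), (239, np.int64(100), np.int64(126), np.int64(175)), (240, np.int64(115), np.int64(153), np.int64(213)), (241, np.int64(142), np.int64(197), np.int64(255)), (242, np.int64(162), np.int64(221), np.int64(255)), (243, np.int64(169), np.int64(230), np.int64(255)), (244, np.int64(170), np.int64(231), np.int64(255)), (245, np.int64(170), np.int64(230), np.int64(255)), (246, np.int64(172), np.int64(232), np.int64(255)), (247, np.int64(173), np.int64(232), np.int64(255)), (248, np.int64(171), np.int64(231), np.int64(255)), (249, np.int64(172), np.int64(232), np.int64(255)), (250, np.int64(172), np.int64(232), np.int64(255)), (251, np.int64(169), np.int64(228), np.int64(255)), (252, np.int64(157), np.int64(212), np.int64(255)), (253, np.int64(139), np.int64(186), np.int64(247)), (254, np.int64(124), np.int64(160), np.int64(213)), (255, np.int64(120), np.int64(152), np.int64(200)), (256, np.int64(120), np.int64(151), np.int64(200)), (2
[... 7402 characters left out ...]
9, 120), (133, 229, 120), (134, 229, 119), (135, 229, 120), (136, 227, 119), (137, 219, 115), (138, 208, 111), (139, 203, 109), (140, 203, 109), (141, 203, 108), (142, 204, 108), (143, 205, 109), (144, 205, 108), (145, 205, 107), (146, 206, 108), (147, 206, 108), (148, 208, 110), (149, 209, 109), (150, 209, 109), (151, 209, 108), (152, 213, 111), (153, 232, 120), (154, 254, 134), (155, 255, 142), (156, 255, 142), (157, 255, 143), (158, 255, 143), (159, 255, 141), (160, 255, 140), (161, 255, 139), (162, 253, 132), (163, 228, 116), (164, 174, 90), (165, 120, 76), (166, 98, 70), (167, 97, 69), (168, 97, 69), (169, 99, 71)]
[[134, 3, 18, 19, 252], [259, 4, 12, 161, 1721], [304, 78, 20, 27, 435]]
```

```bash
python3 - <<'E'
from h import *
a,ca=load("w3"); b,cb=load("w4")
def edges(im,r):
    g=im[r-1:r+2].astype(float).mean(0); R_=g[:,2];B=g[:,0]
    L=range(230,256); dl=np.gradient(R_)[230:256]; i=230+dl.argmax()
    base=R_[i-4]; h=(base+255)/2; l=next(x for x in L if R_[x]>=h); l-= (R_[l]-h)/(R_[l]-R_[l-1])
    base=B[276]; h=(base+255)/2; rr=next(x for x in range(262,290) if B[x]<=h); rr-= (h-B[rr])/(B[rr-1]-B[rr])
    return l,rr
def cen(im,r): l,rr=edges(im,r); return l+(rr-l)*16/28
A=(cen(a,158),158.0);Bq=(cen(b,89),89.2); print(A,Bq)
p,r=tri([ray(ca,*A),ray(cb,*Bq)]); print("mouth",p.round(4),np.round(r,4))
q1,_=tri([ray(ca,cen(a,138),138.6),ray(cb,cen(b,67),67.4)]); q2,_=tri([ray(ca,cen(a,177),177.2),ray(cb,cen(b,111),110.7)]); print("battens",q1.round(4),q2.round(4),np.linalg.norm(q1-q2))
e1,_=tri([ray(ca,cen(a,88),84.2),ray(cb,cen(b,9),4.8)]); print("end",e1.round(4))
for z in(.13,p[2]):
  P=[plane(cb,cen(b,r),r,z) for r in range(8,162,6)]; P=np.array(P)
  k=np.polyfit(P[:,1],P[:,0],1); print(z,"yaw deg",np.degrees(np.arctan(-k[0])),"x at y",np.polyval(k,p[1]),"ends",[plane(cb,257,v,z).round(4)[1] for v in(4.8,164)],"mid",plane(cb,cen(b,89),89.2,z).round(4),plane(ca,cen(a,158),158.,z).round(4))
# gauge in top / scene
t,ct=load("t4")
cv2.imwrite("pics/c5.png",np.vstack([cv2.resize(t[130:260,180:380],(800,520),interpolation=cv2.INTER_CUBIC)]))
E
```

```text
(np.float64(256.4143327941283), 158.0) (np.float64(257.145529394771), 89.2)
mouth [0.5217 0.2097 0.1275] [0.0002 0.0002]
battens [0.5215 0.2302 0.1265] [0.5218 0.1888 0.1286] 0.041463132034437196
end [0.5185 0.2844 0.1282]
0.13 yaw deg 2.172713396764519 x at y 0.5199553076797232 ends [np.float64(0.2841), np.float64(0.1338)] mid [0.52   0.2096 0.13  ] [0.5205 0.2102 0.13  ]
0.12749166780103924 yaw deg 2.172713396764605 x at y 0.5214660754179336 ends [np.float64(0.2848), np.float64(0.1332)] mid [0.5215 0.2097 0.1275] [0.522  0.2096 0.1275]
```

View pics/c5.png

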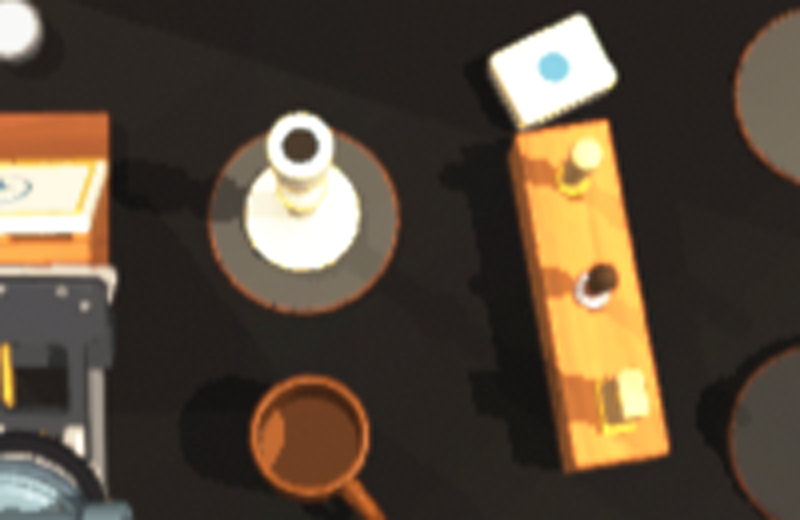

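The candlestick stands fully inside the pad (foot at crop 302,214, pad centre 304,220). The gap mouth measures (0.520, 0.210, ~0.13) with yaw about 2°. The batten spacing of 41.5 mm matches the expected 42. The gauge handle top is at crop (627,393). Now to the gauge.

```bash
python3 - <<'E'
from h import *
t,ct=load("t4")
P=[plane(ct,u/4+180,v/4+130,.06) for u,v in((513,138),(610,120),(668,455),(567,471))]
P=np.array(P);print(P.round(4)); c=P.mean(0); ax=(P[0]+P[1]-P[2]-P[3])/2; print(c,np.linalg.norm(ax),np.degrees(np.arctan2(ax[1],ax[0])))
a=ax/np.linalg.norm(ax); print("slots",[(c+a*s).round(4) for s in(-.075,0,.075)]); print(plane(ct,627/4+180,393/4+130,.138))
E
```

```text
[[ 0.6049 -0.1346  0.06  ]
 [ 0.6183 -0.1988  0.06  ]
 [ 0.3983 -0.233   0.06  ]
 [ 0.387  -0.1684  0.06  ]]
[ 0.50210473 -0.18371857  0.06      ] 0.22153997492731503 8.831884643104347
slots [array([ 0.428 , -0.1952,  0.06  ]), array([ 0.5021, -0.1837,  0.06  ]), array([ 0.5762, -0.1722,  0.06  ])]
[ 0.42868319 -0.19445731  0.138     ]
```

Call:
apply_moves(commands=[{"hand":-0.4,"offset":[0,-0.03,0.03],"rotation":[0,8,0]},{"hand":-0.4,"offset":[0,-0.08,0.03],"rotation":[0,16,0]},{"hand":-0.4,"offset":[0,-0.13,0.03],"rotation":[0,24,0]},{"hand":-0.4,"offset":[0,-0.18,0.03],"rotation":[0,30,0]},{"hand":-0.4,"offset":[0,-0.2,0.03],"rotation":[0,30,0]}])

```text
clock: 9.38
tcp_pos: [0.4315, -0.0799, 0.2995]
eef_rot: [0.705, 0.709, -0.001, -0.001]
ft_force: [1.1, 0.4, -0.4]
grip_width: 0.0658
grip_force: 0.0
```

Call:
apply_moves(commands=[{"hand":-0.4,"offset":[0,-0.02,0],"rotation":[0,0,-10]},{"hand":-0.4,"offset":[0,-0.04,0],"rotation":[0,0,-20]},{"hand":-0.4,"offset":[0,-0.06,0],"rotation":[0,0,-30]},{"hand":-0.4,"offset":[0,-0.08,0],"rotation":[0,0,-40]},{"hand":-0.4,"offset":[0,-0.1,0],"rotation":[0,0,-50]},{"hand":-0.4,"offset":[0,-0.115,-0.02],"rotation":[0,0,-60]},{"hand":-0.4,"offset":[0,-0.115,-0.04],"rotation":[0,0,-70]},{"hand":-0.4,"offset":[0,-0.115,-0.04],"rotation":[0,0,-80]},{"hand":-0.4,"offset":[0,-0.115,-0.04],"rotation":[0,0,-82]},{"hand":-0.4,"offset":[0,-0.115,-0.04],"rotation":[0,0,-82]}])

```text
clock: 10.62
tcp_pos: [0.4309, -0.1928, 0.2602]
eef_rot: [0.997, 0.074, 0.0, 0.0]
ft_force: [0.4, 1.1, -0.1]
grip_width: 0.0658
grip_force: 0.0
```

```bash
python3 - <<'E'
from h import *
im,c=shot("wrist","w6"); st=env.get_state(); print(st["clock"],st["tcp_pos"],st["eef_rot"],st["qpos"].round(3))
s,cs=load("s2")
print(proj(c,[.432,-.1966,.138]))
cv2.imwrite("pics/w6b.png",cv2.resize(im,(800,600),interpolation=cv2.INTER_CUBIC))
E
```

```text
10.675 [ 0.43084255 -0.19289298  0.26027912] [9.97254666e-01 7.40477020e-02 1.75528389e-04 1.95015641e-04] [-0.662 -0.224  1.951 -0.     1.415  0.761]
[255.247257   186.23510772]
```

View pics/w6b.png

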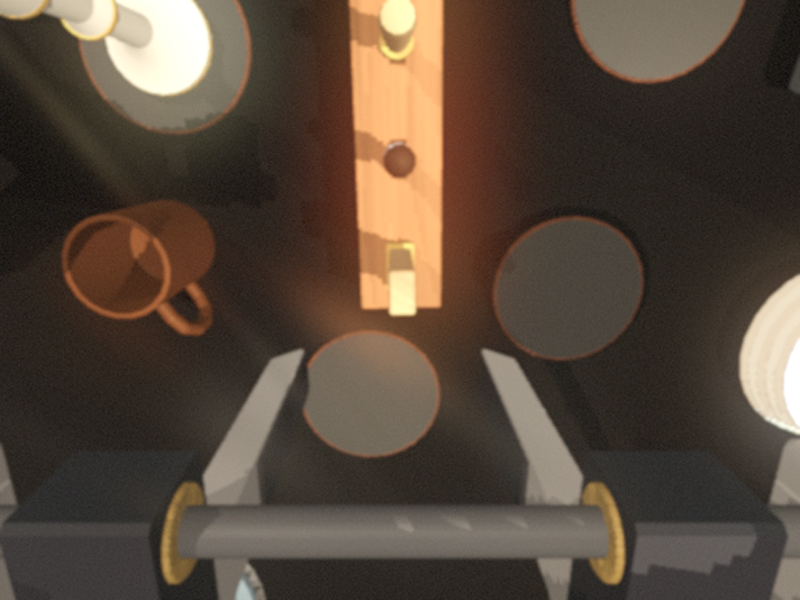

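```bash
python3 - <<'E'
from h import *
im,c=load("w6"); f=.64
print("K",c[0].round(1).tolist())
L=[plane(c,u*f,v*f,.06) for u,v in((351,5),(362,305),(443,5),(441,305))]
for i in(0,2): d=L[i]-L[i+1]; print("edge yaw",np.degrees(np.arctan2(d[1],d[0])))
print("width",np.linalg.norm(np.cross((L[0]-L[1])/np.linalg.norm(L[0]-L[1]),L[2]-L[1])))
hc=(402.5*f,292*f)
print("handle top z.138",plane(c,*hc,.138).round(4))
s,cs=load("s2"); 
import sys
s0,cs0=load("scene0"); p,r=tri([ray(c,*hc),ray(cs0,248*f,306*f)]); print(p.round(4),np.round(r,4))
print("collar far edge",plane(c,400*f,243*f,.068).round(4))
# handle top corners
Q=[plane(c,u*f,v*f,.138) for u,v in((389,269),(416,269),(389,315),(416,315))]
print(np.round(Q,4).tolist())
st=env.get_state(); Rm=R.from_quat(st["eef_rot"]).as_matrix(); print("tool y",Rm[:,1].round(3),np.degrees(np.arctan2(Rm[1,1],Rm[0,1])))
E
```

```text
K [[322.1, 0.0, 251.0], [0.0, 322.1, 189.7], [0.0, 0.0, 1.0]]
edge yaw 9.53477370106373
edge yaw 9.788360514932574
width 0.05991728059917296
handle top z.138 [ 0.4317 -0.1989  0.138 ]
[ 0.4332 -0.1984  0.1428] [0.0002 0.0002]
collar far edge [ 0.4479 -0.1959  0.068 ]
[[0.4446, -0.1888, 0.138], [0.447, -0.2046, 0.138], [0.416, -0.193, 0.138], [0.4185, -0.2093, 0.138]]
tool y [ 0.148 -0.989  0.   ] -81.5069885279916
```

Call:
apply_moves(commands=[{"hand":-0.4,"offset":[0.0013,-0.0055,-0.04],"rotation":[0,0,0.9]},{"hand":-0.4,"offset":[0.0013,-0.0055,-0.08],"rotation":[0,0,0.9]},{"hand":-0.4,"offset":[0.0013,-0.0055,-0.12],"rotation":[0,0,0.9]},{"hand":-0.4,"offset":[0.0013,-0.0055,-0.15],"rotation":[0,0,0.9]},{"hand":-0.4,"offset":[0.0013,-0.0055,-0.163],"rotation":[0,0,0.9]},{"hand":0.2,"offset":[0.0013,-0.0055,-0.163],"rotation":[0,0,0.9]},{"hand":0.5,"offset":[0.0013,-0.0055,-0.163],"rotation":[0,0,0.9]},{"hand":1,"offset":[0.0013,-0.0055,-0.163],"rotation":[0,0,0.9]},{"hand":1,"offset":[0.0013,-0.0055,-0.163],"rotation":[0,0,0.9]},{"hand":1,"offset":[0.0013,-0.0055,-0.163],"rotation":[0,0,0.9]}], newtons=25)

```text
clock: 11.92
tcp_pos: [0.4319, -0.1987, 0.0973]
eef_rot: [0.997, 0.081, 0.0, 0.0]
ft_force: [0.8, 1.1, 0.2]
grip_width: 0.019
grip_force: 0.0
```

Call:
apply_moves(commands=[{"hand":1,"offset":[0,0,0],"rotation":[0,0,0]},{"hand":1,"offset":[0,0,0],"rotation":[0,0,0]},{"hand":1,"offset":[0,0,0],"rotation":[0,0,0]}])

```text
clock: 12.3
tcp_pos: [0.4319, -0.1986, 0.0972]
eef_rot: [0.997, 0.081, 0.0, 0.0]
ft_force: [-0.4, 1.1, 3.3]
grip_width: 0.0157
grip_force: 25.0
```

Call:
apply_moves(commands=[{"hand":1,"offset":[0,0,0.015],"rotation":[0,0,0]},{"hand":1,"offset":[0,0,0.04],"rotation":[0,0,0]},{"hand":1,"offset":[0,0,0.08],"rotation":[0,0,0]},{"hand":1,"offset":[0,0,0.13],"rotation":[0,0,8]},{"hand":1,"offset":[0,0.02,0.18],"rotation":[0,0,16]},{"hand":1,"offset":[0,0.06,0.2],"rotation":[0,0,25]},{"hand":1,"offset":[0,0.1,0.2],"rotation":[0,0,34]},{"hand":1,"offset":[0,0.14,0.2],"rotation":[0,0,43]},{"hand":1,"offset":[0,0.18,0.2],"rotation":[0,0,52]},{"hand":1,"offset":[0,0.22,0.2],"rotation":[0,0,61]}])

```text
clock: 13.55
tcp_pos: [0.4314, 0.0227, 0.2977]
eef_rot: [0.816, 0.577, 0.0, 0.0]
ft_force: [-0.6, -0.3, -1.1]
grip_width: 0.0158
grip_force: 25.0
```

Call:
apply_moves(commands=[{"hand":1,"offset":[0,0.045,0],"rotation":[0,0,9]},{"hand":1,"offset":[0,0.09,0],"rotation":[0,0,18]},{"hand":1,"offset":[0,0.13,0],"rotation":[0,0,21.8]},{"hand":1,"offset":[0,0.16,0],"rotation":[0,0,21.8]},{"hand":1,"offset":[0,0.185,0],"rotation":[0,0,21.8]},{"hand":1,"offset":[0,0.185,0],"rotation":[0,0,21.8]}])

```text
clock: 14.3
tcp_pos: [0.4313, 0.2073, 0.2974]
eef_rot: [0.693, 0.721, -0.0, 0.0]
ft_force: [-0.2, -0.2, -0.9]
grip_width: 0.016
grip_force: 25.0
```

Call:
apply_moves(commands=[{"hand":1,"offset":[0,0,0],"rotation":[0.3,-8,0]},{"hand":1,"offset":[0,0,0],"rotation":[0.6,-16,0]},{"hand":1,"offset":[0,0,-0.02],"rotation":[0.9,-24,0]},{"hand":1,"offset":[0.02,0,-0.05],"rotation":[1.15,-30,0]},{"hand":1,"offset":[0.023,0,-0.054],"rotation":[1.15,-30,0]},{"hand":1,"offset":[0.023,0,-0.054],"rotation":[1.15,-30,0]}])

```text
clock: 15.05
tcp_pos: [0.4554, 0.2059, 0.2441]
eef_rot: [0.671, 0.695, 0.187, 0.179]
ft_force: [-0.0, 0.1, -1.4]
grip_width: 0.0156
grip_force: 25.0
```

```bash
python3 - <<'E'
from h import *
im,c=shot("wrist","w7"); st=env.get_state(); print(st["clock"],st["tcp_pos"],st["eef_rot"],st["grip_width"],st["ft_force"])
Rm=R.from_quat(st["eef_rot"]).as_matrix();print(Rm.round(3).tolist())
s,cs=shot("scene","s7")
T=np.array(st["tcp_pos"]); u=-Rm[:,2]; org=T-.037*u; tip=org-.045*u
for n,p in dict(org=org,tip=tip,mouth=[.5203,.2099,.13]).items(): print(n,np.round(p,4),"w",proj(c,p).round(1),"s",proj(cs,p).round(1))
cv2.imwrite("pics/c7.png",np.hstack([cv2.resize(im[60:260,150:350],(400,400),interpolation=cv2.INTER_CUBIC),cv2.resize(s[100:220,260:380],(400,400),interpolation=cv2.INTER_CUBIC)]))
E
```

```text
15.1 [0.45582381 0.20614128 0.24496796] [0.6709525  0.69457713 0.18727805 0.17975616] 0.015464175695993617 [ 0.29962528 -0.3313875  -0.6592084 ]
[[-0.035, 0.865, 0.501], [0.999, 0.029, 0.019], [0.002, 0.501, -0.865]]
org [0.4744 0.2068 0.213 ] w [251.5 221.7] s [311.8 107.9]
tip [0.4969 0.2077 0.174 ] w [251.6 200.5] s [316.8 125.4]
mouth [0.5203 0.2099 0.13  ] w [249.8 182.6] s [322.  143.8]
```

View pics/c7.png

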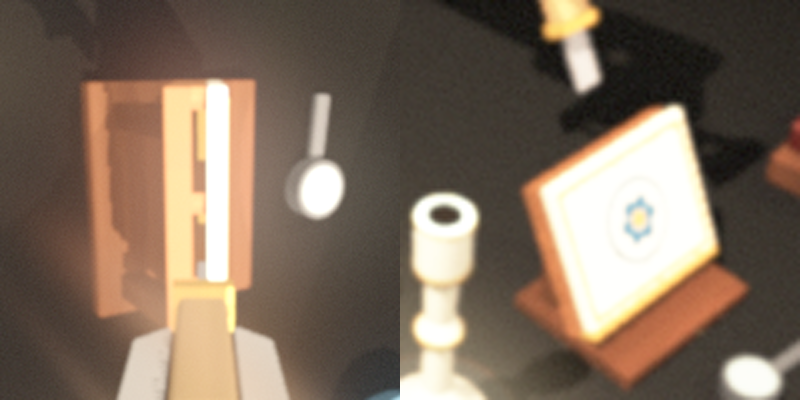

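The blade tip in the scene (crop 586,90) matches the prediction within 2 px, so the grip is straight. I'll go closer with the 1.7 mm and 1.3 mm corrections and look again.

Call:
apply_moves(commands=[{"hand":1,"offset":[0.006,0.001,-0.012],"rotation":[0,0,0]},{"hand":1,"offset":[0.012,0.002,-0.024],"rotation":[0,0,0]},{"hand":1,"offset":[0.0175,0.002,-0.034],"rotation":[0,0,0]},{"hand":1,"offset":[0.0175,0.002,-0.034],"rotation":[0,0,0]},{"hand":1,"offset":[0.0175,0.002,-0.034],"rotation":[0,0,0]}])

```text
clock: 15.78
tcp_pos: [0.4723, 0.2085, 0.209]
eef_rot: [0.671, 0.695, 0.187, 0.179]
ft_force: [0.4, 0.0, -1.4]
grip_width: 0.0156
grip_force: 25.0
```

```bash
python3 - <<'E'
from h import *
S=[]; 
for k in range(4): im,c=shot("wrist",f"w8_{k}"); S.append(env.get_state())
s,cs=shot("scene","s8")
T=np.mean([x["tcp_pos"] for x in S],0); print(np.std([x["tcp_pos"] for x in S],0).round(4),S[-1]["clock"])
q=R.from_quat([x["eef_rot"] for x in S]).mean(); Rm=q.as_matrix(); print(T.round(4),Rm.round(3).tolist())
i=env.camera_info("wrist"); H=np.eye(4);H[:3,:3]=Rm;H[:3,3]=T;H=H@np.array(i["hand_eye"]); c=(c[0],H[:3,3],H[:3,:3])
im=np.mean([load(f"w8_{k}")[0].astype(float) for k in range(4)],0)
u=-Rm[:,2]; tip=T-.082*u; m=np.array([.5203,.2099,.13]); print("tip",tip.round(4),"m-tip in tool",(Rm.T@(m-tip)).round(4), "px tip",proj(c,tip),"mouth",proj(c,m),"scene tip/mouth",proj(cs,tip),proj(cs,m))
def edges(r):
    g=im[r-1:r+2].mean(0);Rr=g[:,2];B=g[:,0]
    i=225+np.gradient(Rr)[225:250].argmax(); h=(Rr[i-4]+255)/2; l=next(x for x in range(i-4,i+5) if Rr[x]>=h); l-=(Rr[l]-h)/(Rr[l]-Rr[l-1])
    h=(B[275]+255)/2; rr=next(x for x in range(258,275) if B[x]<=h); rr-=(h-B[rr])/(B[rr-1]-B[rr]); return l,rr
for r in(100,115,130,145,160,170): 
    try:
        l,rr=edges(r); cc=l+(rr-l)*16/28; p=plane(c,cc,r,.13); print(r,round(l,1),round(rr,1),"w",((plane(c,rr,r,.13)-plane(c,l,r,.13))@Rm[:,1]).round(4),p.round(4),"in tool from tip",(Rm.T@(p-tip)).round(4))
    except StopIteration: print(r,"-")
for r in(190,194,198): print(r,im[r,236:272].astype(int)[:,0].tolist())
cv2.imwrite("pics/c8.png",np.hstack([cv2.resize(im[90:240,190:310].astype(np.uint8),(480,600),interpolation=cv2.INTER_CUBIC),cv2.resize(s[110:230,280:344],(320,600),interpolation=cv2.INTER_CUBIC)]))
E
```

```text
[0.     0.     0.0001] 15.975
[0.4724 0.2085 0.2094] [[-0.036, 0.865, 0.501], [0.999, 0.031, 0.019], [0.002, 0.501, -0.865]]
tip [0.5135 0.2101 0.1385] m-tip in tool [-0.0005  0.0017  0.0108] px tip [250.47664001 200.66851844] mouth [252.4694196  197.13011693] scene tip/mouth [320.49822099 139.77205421] [321.9852214  143.78687876]
100 -
115 230.7 268.7 w 0.0298 [0.5177 0.2782 0.13  ] in tool from tip [0.0679 0.0015 0.0108]
130 231.0 268.5 w 0.0299 [0.5181 0.2665 0.13  ] in tool from tip [0.0561 0.0015 0.0108]
145 232.6 268.3 w 0.0289 [0.5191 0.2544 0.13  ] in tool from tip [0.044 0.002 0.011]
160 232.5 268.1 w 0.0292 [0.5195 0.242  0.13  ] in tool from tip [0.0317 0.0019 0.011 ]
170 232.9 268.0 w 0.029 [0.5199 0.2336 0.13  ] in tool from tip [0.0232 0.002  0.011 ]
190 [138, 131, 126, 124, 125, 125, 128, 126, 127, 127, 128, 129, 130, 134, 141, 143, 142, 134, 128, 159, 227, 255, 255, 255, 255, 255, 255, 255, 255, 255, 255, 242, 177, 134, 130, 130]
194 [165, 161, 154, 142, 132, 125, 127, 125, 127, 128, 135, 142, 157, 173, 185, 188, 184, 170, 145, 158, 227, 255, 255, 255, 255, 255, 255, 255, 255, 255, 255, 238, 169, 131, 129, 130]
198 [165, 163, 163, 163, 159, 149, 136, 128, 128, 133, 139, 147, 157, 170, 180, 182, 178, 166, 143, 150, 216, 255, 255, 255, 255, 255, 255, 255, 255, 255, 255, 233, 163, 131, 128, 129]
```

View pics/c8.png

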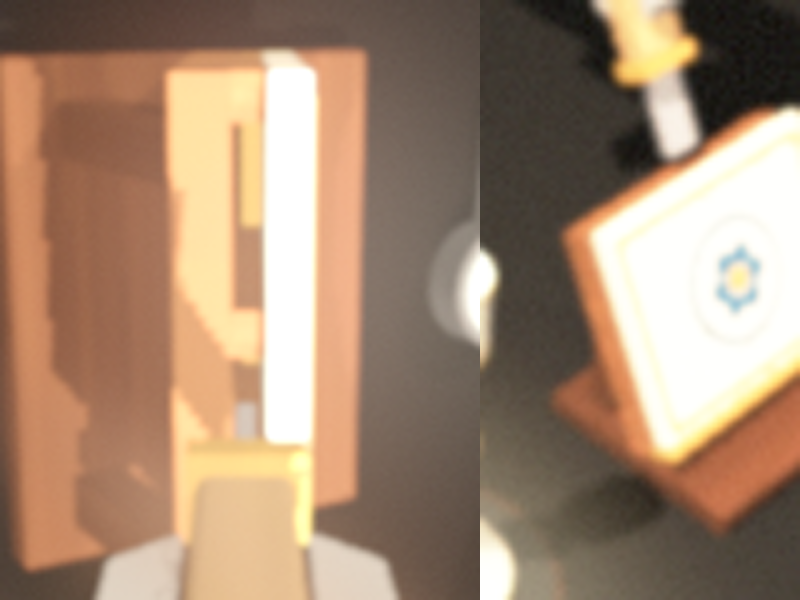

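The blade tip (crop 247,420) lines up with the middle slot but is about 1 mm short toward the plaque. I'll correct by +1.1 mm and enter gently, watching the force.

Call:
apply_moves(commands=[{"hand":1,"offset":[0.001,0,0.0005],"rotation":[0,0,0]},{"hand":1,"offset":[0.0035,0,-0.0038],"rotation":[0,0,0]},{"hand":1,"offset":[0.006,0,-0.008],"rotation":[0,0,0]},{"hand":1,"offset":[0.0075,0,-0.0107],"rotation":[0,0,0]},{"hand":1,"offset":[0.0085,0,-0.0125],"rotation":[0,0,0]},{"hand":1,"offset":[0.0085,0,-0.0125],"rotation":[0,0,0]}])

```text
clock: 16.77
tcp_pos: [0.4807, 0.2084, 0.1962]
eef_rot: [0.671, 0.695, 0.187, 0.179]
ft_force: [0.2, -0.3, -1.4]
grip_width: 0.016
grip_force: 25.0
```

```bash
python3 - <<'E'
from h import *
im,c=shot("wrist","w9"); st=env.get_state(); print(st["clock"],st["tcp_pos"].round(4),st["ft_force"].round(2),st["torque"].round(3))
for r in(188,192,196): print(r,im[r,236:272].astype(int)[:,0].tolist())
shot("scene","s9")
E
```

```text
16.825 [0.4807 0.2084 0.1964] [ 0.13  0.44 -1.25] [-0.052  0.358  0.001]
188 [128, 126, 129, 126, 128, 126, 129, 126, 130, 127, 123, 115, 111, 108, 113, 113, 114, 116, 129, 186, 253, 255, 255, 255, 255, 255, 255, 255, 255, 255, 255, 255, 199, 142, 130, 132]
192 [128, 127, 127, 129, 125, 128, 125, 130, 130, 127, 121, 124, 141, 167, 180, 182, 179, 166, 151, 185, 252, 255, 255, 255, 255, 255, 255, 255, 255, 255, 255, 255, 192, 139, 130, 131]
196 [132, 128, 127, 128, 126, 128, 128, 128, 125, 124, 121, 122, 150, 175, 187, 188, 184, 170, 150, 185, 250, 255, 255, 255, 255, 255, 255, 255, 255, 255, 255, 255, 192, 138, 129, 129]
```

No contact force, and the blade (cols 248–253.5) is centred in the dark slot (246.8–255.8). Continuing down the slope.

Call:
apply_moves(commands=[{"hand":1,"offset":[0.003,0.0001,-0.0052],"rotation":[0,0,0]},{"hand":1,"offset":[0.006,0.0002,-0.0104],"rotation":[0,0,0]},{"hand":1,"offset":[0.009,0.0003,-0.0156],"rotation":[0,0,0]},{"hand":1,"offset":[0.009,0.0003,-0.0156],"rotation":[0,0,0]}])

```text
clock: 17.38
tcp_pos: [0.4895, 0.2086, 0.18]
eef_rot: [0.671, 0.695, 0.186, 0.179]
ft_force: [-0.3, 0.3, -0.9]
grip_width: 0.0159
grip_force: 25.0
```

Call:
apply_moves(commands=[{"hand":1,"offset":[0.003,0.0001,-0.0052],"rotation":[0,0,0]},{"hand":1,"offset":[0.006,0.0002,-0.0104],"rotation":[0,0,0]},{"hand":1,"offset":[0.008,0.0003,-0.0139],"rotation":[0,0,0]},{"hand":1,"offset":[0.008,0.0003,-0.0139],"rotation":[0,0,0]}])

```text
clock: 17.88
tcp_pos: [0.4976, 0.2089, 0.1664]
eef_rot: [0.671, 0.695, 0.186, 0.179]
ft_force: [-0.6, 0.4, -1.2]
grip_width: 0.0163
grip_force: 25.0
```

```bash
python3 - <<'E'
from h import *
im,c=shot("wrist","w10"); st=env.get_state(); print(st["clock"],st["tcp_pos"].round(4),st["ft_force"].round(2),st["torque"].round(3))
s,cs=shot("scene","s10")
cv2.imwrite("pics/c10.png",np.hstack([cv2.resize(im[90:240,190:310],(400,500),interpolation=cv2.INTER_CUBIC),cv2.resize(s[90:190,280:360],(400,500),interpolation=cv2.INTER_CUBIC)]))
E
```

```text
17.925 [0.4977 0.209  0.1667] [-0.35 -0.09 -1.9 ] [-0.048  0.343 -0.032]
```

Call:
apply_moves(commands=[{"hand":1,"offset":[0.001,0,-0.0017],"rotation":[0,0,0]},{"hand":1,"offset":[0.002,0.0001,-0.0035],"rotation":[0,0,0]},{"hand":1,"offset":[0.002,0.0001,-0.0035],"rotation":[0,0,0]}])

```text
clock: 18.35
tcp_pos: [0.4997, 0.2091, 0.1633]
eef_rot: [0.671, 0.695, 0.187, 0.179]
ft_force: [-0.3, 0.2, -0.5]
grip_width: 0.0161
grip_force: 25.0
```

Call:
apply_moves(commands=[{"hand":1,"offset":[0.0005,0,-0.0009],"rotation":[0,0,0]},{"hand":1,"offset":[0.0005,0,-0.0009],"rotation":[0,0,0]}])

```text
clock: 18.6
tcp_pos: [0.5002, 0.2091, 0.1625]
eef_rot: [0.671, 0.695, 0.187, 0.179]
ft_force: [-0.2, -0.5, -0.3]
grip_width: 0.0161
grip_force: 25.0
```

Call:
apply_moves(commands=[{"hand":1,"offset":[0.0005,0,-0.0009],"rotation":[0,0,0]},{"hand":1,"offset":[0.0005,0,-0.0009],"rotation":[0,0,0]}])

```text
clock: 18.85
tcp_pos: [0.5007, 0.2092, 0.1621]
eef_rot: [0.671, 0.695, 0.187, 0.179]
ft_force: [-5.3, -0.8, 4.0]
grip_width: 0.0159
grip_force: 25.0
```

```bash
python3 - <<'E'
from h import *
im,c=shot("wrist","w11"); st=env.get_state(); print(st["clock"],st["tcp_pos"].round(4),st["ft_force"].round(2),st["torque"].round(3))
s,cs=shot("scene","s11")
cv2.imwrite("pics/c11.png",np.hstack([cv2.resize(im[90:240,190:310],(400,500),interpolation=cv2.INTER_CUBIC),cv2.resize(s[90:190,280:360],(400,500),interpolation=cv2.INTER_CUBIC)]))
E
```

```text
18.9 [0.5007 0.2092 0.1621] [-5.31  0.25  4.52] [-0.216  0.753 -0.066]
```

View pics/c11.png

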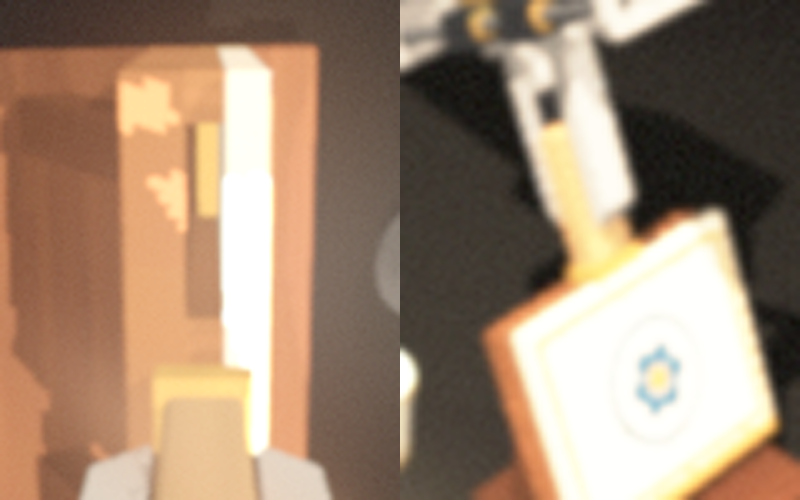

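Contact force is about 8 N, purely along the slope, at exactly the predicted TCP height (0.162). The collar (crop right 600,265) sits on the top edges. Releasing and backing off along the slope.

Call:
apply_moves(commands=[{"hand":0.6,"offset":[-0.0003,0,0.0004],"rotation":[0,0,0]},{"hand":0.5,"offset":[-0.0003,0,0.0004],"rotation":[0,0,0]},{"hand":0.3,"offset":[-0.0003,0,0.0004],"rotation":[0,0,0]},{"hand":0.1,"offset":[-0.0003,0,0.0004],"rotation":[0,0,0]},{"hand":0.1,"offset":[-0.0003,0,0.0004],"rotation":[0,0,0]},{"hand":0.1,"offset":[-0.01,-0.0004,0.0173],"rotation":[0,0,0]},{"hand":0.1,"offset":[-0.025,-0.001,0.0433],"rotation":[0,0,0]},{"hand":0.1,"offset":[-0.04,-0.0015,0.0693],"rotation":[0,0,0]},{"hand":0.1,"offset":[-0.06,-0.002,0.104],"rotation":[0,0,0]},{"hand":0.1,"offset":[-0.06,-0.002,0.104],"rotation":[0,0,0]}])

```text
clock: 20.2
tcp_pos: [0.4416, 0.2077, 0.2694]
eef_rot: [0.67, 0.694, 0.19, 0.181]
ft_force: [-0.1, 0.4, -1.3]
grip_width: 0.0426
grip_force: 0.0
```

```bash
python3 - <<'E'
from h import *
im,c=shot("wrist","w12"); st=env.get_state(); print(st["clock"],st["tcp_pos"].round(4),st["ft_force"].round(2),st["grip_width"])
s,cs=shot("scene","s12")
cv2.imwrite("pics/c12.png",np.hstack([cv2.resize(im[60:260,150:350],(400,400),interpolation=cv2.INTER_CUBIC),cv2.resize(s[100:220,240:360],(400,400),interpolation=cv2.INTER_CUBIC)]))
E
```

```text
20.25 [0.4411 0.2074 0.2669] [ 0.43 -0.36  0.58] 0.042118503060949775
```

View pics/c12.png

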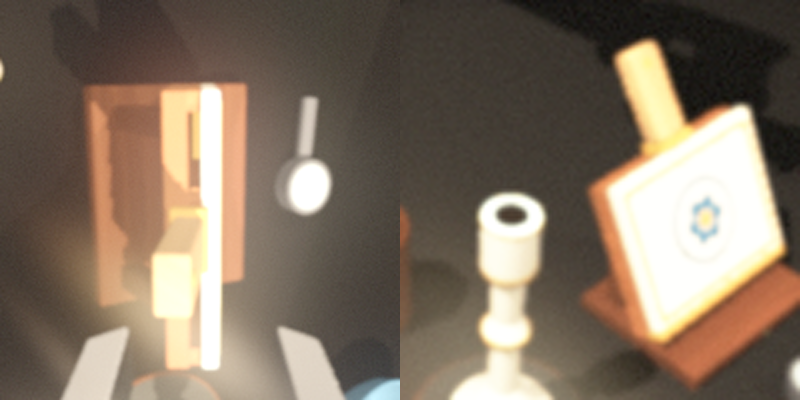

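The gauge stays in the middle bay, but its handle top (crop 172,290) seems to lean slightly toward the robot relative to the collar. I'll measure the tilt.

```bash
python3 - <<'E'
from h import *
S=[]
for k in range(4): im,c=shot("wrist",f"w13_{k}"); S.append(env.get_state())
s,cs=shot("scene","s13"); print(S[-1]["clock"])
T=np.mean([x["tcp_pos"] for x in S],0); Rm=R.from_quat([x["eef_rot"] for x in S]).mean().as_matrix()
i=env.camera_info("wrist"); H=np.eye(4);H[:3,:3]=Rm;H[:3,3]=T;H=H@np.array(i["hand_eye"]); c=(c[0],H[:3,3],H[:3,:3])
y=np.radians(2.2); u=np.array([-.5*np.cos(y),-.5*np.sin(y),.866]); yy=np.array([-np.sin(y),np.cos(y),0]); xx=np.cross(yy,u)
m=np.array([.5207,.2095,.13])
for tl in(0,3,5,7):
  a=np.radians(tl); p0=m-.010*xx; # pivot on rear collar edge, lean to -x
  ux=np.cos(a)*u-np.sin(a)*xx; xt=np.cos(a)*xx+np.sin(a)*u
  top=p0+.010*xt+.078*ux
  cor=[top+sx*.008*xt+sy*.014*yy for sx in(-1,1) for sy in(1,-1)]
  print(tl,"w",[proj(c,q).round(1).tolist() for q in cor],"s",[proj(cs,q).round(1).tolist() for q in cor])
for f,(x0,y0) in dict(w13_3=(215,170),s13=(295,105)).items(): pass
g=np.mean([load(f"w13_{k}")[0].astype(float) for k in range(4)],0)
for r in(192,200,208,214): print(r,g[r,215:262,2].astype(int).tolist())
print("col",g[170:232,236,2].astype(int).tolist())
w12=load("w12")[0].astype(float); print("change",np.abs(w12-g)[150:230,215:262].mean())
cv2.imwrite("pics/c13.png",np.hstack([cv2.resize(g[140:230,205:280].astype(np.uint8),(500,600),interpolation=cv2.INTER_CUBIC),cv2.resize(s[105:165,290:320],(300,600),interpolation=cv2.INTER_CUBIC)]))
E
```

```text
20.5
0 w [[243.9, 186.1], [244.2, 218.8], [264.0, 186.0], [263.7, 218.8]] s [[315.1, 112.6], [307.4, 116.9], [319.7, 112.2], [312.1, 116.5]]
3 w [[238.8, 186.1], [239.2, 218.8], [258.9, 186.3], [258.7, 219.2]] s [[313.9, 112.7], [306.3, 117.0], [318.4, 112.0], [310.8, 116.3]]
5 w [[235.4, 186.0], [235.9, 218.7], [255.4, 186.5], [255.3, 219.4]] s [[313.1, 112.9], [305.5, 117.1], [317.6, 111.9], [309.9, 116.2]]
7 w [[232.0, 186.0], [232.7, 218.6], [251.9, 186.6], [252.0, 219.5]] s [[312.4, 113.0], [304.8, 117.2], [316.7, 111.8], [309.1, 116.1]]
192 [199, 190, 182, 175, 173, 172, 171, 170, 170, 170, 174, 181, 192, 196, 197, 209, 232, 255, 255, 255, 255, 255, 255, 255, 255, 255, 255, 255, 255, 255, 255, 255, 255, 255, 255, 255, 255, 255, 255, 255, 255, 255, 255, 255, 255, 255, 255]
200 [202, 194, 191, 192, 193, 193, 194, 193, 193, 193, 192, 190, 188, 188, 192, 208, 234, 255, 255, 255, 255, 255, 255, 255, 255, 255, 255, 255, 255, 255, 255, 255, 255, 255, 255, 255, 255, 255, 255, 255, 255, 255, 255, 255, 255, 255, 255]
208 [223, 225, 227, 229, 228, 226, 220, 213, 210, 208, 208, 208, 208, 207, 209, 219, 236, 255, 255, 255, 255, 255, 255, 255, 255, 255, 255, 255, 255, 255, 255, 255, 255, 255, 255, 255, 255, 254, 249, 244, 240, 255, 255, 255, 255, 255, 255]
214 [186, 188, 191, 193, 195, 197, 200, 201, 203, 204, 205, 206, 208, 208, 212, 222, 238, 255, 255, 255, 255, 255, 255, 255, 255, 255, 255, 255, 255, 255, 255, 255, 255, 255, 255, 255, 252, 246, 229, 227, 240, 255, 255, 255, 255, 255, 255]
col [186, 186, 186, 186, 186, 184, 184, 187, 192, 201, 210, 218, 223, 227, 228, 232, 248, 255, 255, 255, 255, 255, 255, 255, 255, 255, 255, 255, 255, 255, 255, 255, 255, 255, 255, 255, 255, 255, 255, 255, 255, 255, 255, 255, 255, 255, 255, 255, 255, 255, 234, 225, 225, 225, 224, 225, 224, 224, 222, 221, 220, 217]
change 19.906028368794328
```

```bash
python3 - <<'E'
from h import *
s,cs=load("s13"); g=s.astype(float)[:,:,2]
for x in(306,308,310,312,314,316,318): 
    v=g[95:135,x]; h=(v[:8].mean()+v.max())/2; i=next(k for k in range(40) if v[k]>=h); print(x,round(95+i-(v[i]-h)/(v[i]-v[i-1]),2),end="; ")
print()
for r in(118,122,126,130): v=g[r,295:335]; print(r,v.astype(int).tolist())
y=np.radians(2.2); u=np.array([-.5*np.cos(y),-.5*np.sin(y),.866]); yy=np.array([-np.sin(y),np.cos(y),0]); xx=np.cross(yy,u); m=np.array([.5207,.2095,.13])
for tl,dx,d in((0,0,0),(5,-.002,0),(5,-.002,.004)):
  a=np.radians(tl); ux=np.cos(a)*u-np.sin(a)*xx; xt=np.cos(a)*xx+np.sin(a)*u; o=m-.010*xx+.010*xt+dx*xx+d*u
  C={(sx,sy):proj(cs,o+.078*ux+sx*.008*xt+sy*.014*yy) for sx in(-1,1) for sy in(1,-1)}
  E=lambda z,sx,sy:proj(cs,o+z*ux+sx*.008*xt+sy*.014*yy)
  hull=cv2.convexHull(np.float32([E(z,sx,sy) for z in(.008,.078) for sx in(-1,1) for sy in(-1,1)]))
  M=np.zeros((1536,2048),np.uint8); cv2.fillConvexPoly(M,np.int32(hull*4),1)
  print(tl,d,"top rows",[(x,M[:,x*4].argmax()/4) for x in(306,308,310,312,314,316,318)],"edges",[(r,M[r*4].argmax()/4,(2047-M[r*4][::-1].argmax())/4) for r in(118,122,126,130)])
E
```

```text
306 114.69; 308 113.69; 310 112.79; 312 111.99; 314 111.58; 316 112.13; 318 115.71; 
118 [56, 59, 56, 49, 45, 39, 37, 30, 62, 140, 224, 250, 254, 255, 255, 255, 255, 255, 255, 255, 255, 255, 252, 226, 135, 60, 32, 26, 27, 24, 24, 30, 28, 26, 17, 25, 28, 20, 24, 22]
122 [57, 59, 60, 60, 59, 62, 59, 58, 59, 70, 121, 198, 243, 252, 254, 255, 255, 255, 255, 255, 255, 255, 255, 254, 240, 164, 75, 33, 26, 29, 28, 29, 32, 23, 25, 23, 30, 22, 27, 23]
126 [62, 61, 58, 60, 61, 57, 62, 57, 62, 58, 61, 99, 172, 235, 251, 254, 255, 255, 255, 255, 255, 255, 255, 255, 254, 248, 192, 106, 43, 33, 28, 27, 23, 21, 29, 20, 27, 24, 26, 30]
130 [64, 63, 62, 58, 60, 62, 62, 63, 58, 58, 59, 58, 69, 121, 199, 242, 252, 254, 255, 255, 255, 255, 255, 255, 255, 255, 253, 235, 151, 71, 34, 24, 32, 25, 19, 28, 24, 22, 29, 28]
0 0 top rows [(306, np.float64(0.0)), (308, np.float64(116.25)), (310, np.float64(115.25)), (312, np.float64(114.25)), (314, np.float64(113.0)), (316, np.float64(112.5)), (318, np.float64(112.25))] edges [(118, np.float64(307.5), np.float64(321.25)), (122, np.float64(308.75), np.float64(322
[... 179 characters left out ...]
64(114.0)), (312, np.float64(113.0)), (314, np.float64(112.5)), (316, np.float64(112.0)), (318, np.float64(115.0))] edges [(118, np.float64(305.0), np.float64(319.0)), (122, np.float64(306.5), np.float64(320.25)), (126, np.float64(308.0), np.float64(321.75)), (130, np.float64(309.5), np.float64(323.25))]
5 0.004 top rows [(306, np.float64(114.75)), (308, np.float64(113.5)), (310, np.float64(112.5)), (312, np.float64(111.25)), (314, np.float64(110.75)), (316, np.float64(110.25)), (318, np.float64(114.5))] edges [(118, np.float64(305.5), np.float64(319.25)), (122, np.float64(306.75), np.float64(320.5)), (126, np.float64(308.25), np.float64(322.0)), (130, np.float64(309.5), np.float64(323.25))]
```

The gauge sits at full depth. The handle-top rows match the seated model within about 1 mm. It rests with a lean of about 5°, which is the natural play of a 4 mm blade in an 8 mm gap. The hand is clear, so I'm handing in.

```bash
python3 -c "
from plant import env
print(env.sign_off())"
```

```text
the job is handed in; nothing more can be done
None
```

The job is handed in: the candlestick stands wholly on the leftmost pad, and the gauge is in the middle bay with its collar down on the top edges, leaning about 5° toward the robot from the play in the gap. I viewed 12 pictures, two over the limit of 10.

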